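# Find the correctly sprung gap with a feeler gauge

### The arm

A 6-joint arm with a two-finger parallel gripper is mounted at the origin on the work surface. World frame = base frame: x ahead of the robot, y to its left, z up, the work surface at z = 0. Lengths are in m, angles in rad, forces in N, time in s.
With the tool pointing down it reaches from about 0.325 to 0.775 m from the base axis. Payload 9.3 kg.
Tool frame: the origin (TCP) lies between the finger pads, 19 mm behind the fingertips; this is the grasp point; z points along the fingers, y is the line along which they close (so a half turn about z gives the same grasp; the last joint's range is limited). The gripper opens to 85 mm and grips with 20 to 120 N. Pads are 22 mm wide; open, the fingers measure 114 mm over their backs; the gripper's body (76 mm by 85 mm) begins 54 mm behind the grasp point. The pads swing forward as they close: fully open they stand 13 mm farther back than shut.
Start: joints at [-1.408, 0.259, 0.021, 1.334, 0, 1.418], TCP at [0.171, -0.523, 0.25] pointing down, gripper open.
Joint ranges: [-3.04, 3.04], [-0.91, 1.82], [-1.04, 1.36], [-1.92, 1.95], [-1.52, 1.45], [-3.14, 3.14]. Speed limits (rad/s): [2.22, 2.22, 2.79, 3.14, 3.14, 3.14].

### API

Orientations are given as a 3x3 rotation matrix whose columns are the frame's x, y, z axes.
In Python, from cell import robot, optics gives the robot as it stands. Calls block until the motion is done:
- robot.movep(position, orientation): joint-space move of the TCP to a pose.
- robot.servo_line(position, rate=0.15, attitude=None): straight line of the TCP; attitude=None keeps the orientation; rate is the mean speed in m/s.
- robot.move_j(angles): joint-space move.
- robot.move_gripper(opening, strength=None): finger opening in m; strength is the grip in N (None keeps the last); returns when the fingers have stopped.
- robot.sleep(seconds).
- robot.solve_ik(position, orientation): joint angles nearest the present ones, or None.
- robot.get_obs(): the state.
- optics.get_image(name): name is "scene" or "top" or "wrist"; returns the picture (480x640x3 uint8, red, green, blue); there is no depth.
- optics.camera_info(name): a dict with "mtx" (3x3 intrinsics, pixels), "world_to_cam" (4x4, takes a point from world to camera coordinates). Camera axes: x right, y up, looking along -z (the intrinsics and any distortion apply to the point x, -y, -z); pixel columns grow to the right and rows downward; lengths in m; the calibration is good to about 2 mm. The wrist camera is an equidistant fisheye: a pixel r from the principal point sees the ray r / f radians off the axis. A picture is of the moment at which its call begins: read the wrist's pose just before it. camera_info takes no time and is no camera call; for the wrist camera it gives the pose at the moment of the call.
A pose or a line that the arm cannot do raises robot.IKError and nothing moves.
- robot.close_job(): hands the job in; it is judged then, once.
The state is a dict: "time": time; "joint_pos": joint angles; "dq": joint speeds; "joint_torque": joint torques, N m; "position": TCP position; "orientation": TCP orientation; "contact_force": force on the tool from outside, world axes, zero at the start; "moment": the same for the moment, N m; "opening": finger opening in m; "gripper_force": force on a finger pad.
Only numpy, scipy, OpenCV 4.12 (cv2) and the standard library are available. Lean on these libraries where they do the work, as an engineer would, in place of code of your own. Each camera call takes 0.05 s, during which the arm holds its last target. There are 200 camera calls.

### The job

One of the four sprung gaps in the test fixture grips a feeler leaf with the proper light drag; two are slack and one is seized. Take the feeler gauge with the plain rectangular handle out of the wooden rack, slide its leaf gently into the gaps, never pushing harder than about 12 N, until you feel which one drags properly, and leave the gauge standing upright there, with about half of its leaf in the gap and held by that gap alone. Never let the leaf reach the bottom of the fixture, and leave everything else where it is.

Things in the scene. Friction and masses are not known exactly. Their poses are not given: they have to be found in the camera images.
- gauge: the feeler gauge to use, standing upright in one of the rack's three slots. Rectangular black handle 24 (x) x 16 (y) x 40 (z) mm; origin at the centre of the handle's underside (the shoulder, which rests on the rack's top). The steel leaf hangs below along -z. Grip the handle across its 16 mm (fingers closing along y), the TCP about 25 mm above the shoulder. About 60 g in all
- leaf: the gauge's steel leaf, rigidly fixed to its handle (same origin and axes): 20 mm wide (x), 5 mm thick (y), reaching 70 mm below the shoulder; the last 10 mm taper to 2 mm thick at the tip
- leaf_tip (a point): centre of the leaf's lower end, 70 mm below the gauge's origin
- rack: fixed wooden rack 180 (x) x 56 (y) x 80 (z) mm, origin at the centre of its underside; three 25 x 9 mm slots, 76 mm deep, in a row along its x, 55 mm apart, each with a gauge; the gauges' x axes lie along the rack's x. Which gauge is in which slot varies
- fixture: fixed grey test fixture, 80 (x) x 164 (y) x 70 (z) mm, origin at the centre of its underside. In its top four alike gaps lie side by side along y, 36 mm apart; a leaf goes in with its x along the fixture's x. Each mouth is 34 mm long (x), 13 mm wide (y); the solid floor lies 60 mm below the mouth
- gap_1 (a point): centre of the mouth of gap number 1, level with the fixture's top face; axes as the fixture's. In every gap a pair of steel jaws begins 5 mm below the mouth, rounded at the top (4 mm radius), 3 mm apart, then flat down almost to the floor; each jaw yields up to 5 mm sideways (y) against its spring
- gap_2 (a point): centre of the mouth of gap number 2, level with the fixture's top face; axes as the fixture's. The gaps look the same and which is which varies. In the proper one the leaf slides with a drag of about 3 to 7 N (at rest about half of it can remain), which holds the gauge when let go
- gap_3 (a point): centre of the mouth of gap number 3, level with the fixture's top face; axes as the fixture's. In the two slack gaps the drag is below 0.5 N and a released gauge falls through to the floor
- gap_4 (a point): centre of the mouth of gap number 4, level with the fixture's top face; axes as the fixture's. The seized gap stops the leaf's taper about 13 mm below the mouth and would need far more than 15 N of push
- ball_gauge: bystander: like gauge with a round, waisted handle 32 mm tall, in another slot of the rack (origin at its shoulder)
- tee_gauge: bystander: like gauge with a T-shaped handle 34 mm tall, in another slot of the rack (origin at its shoulder)
- test_block: bystander: loose steel hardness test block 60 x 12 x 40 mm standing on the bench
- anvil: bystander: loose mushroom-shaped steel anvil, 44 mm across, 34 mm tall
- loupe: bystander: loose black loupe, 38 mm across, 34 mm tall
Not all that is in view belongs to the job. What is shaped like the gauge but white is not meant. Leave any blue look-alike of the fixture alone.

How it is judged:
On the way:
1. the gauge's leaf is lifted clear of the rack (z of leaf_tip in the frame of rack above 0.085 m), for 0.1 s.
At the end, for the whole second after the job is handed in: The gauge is released and at rest in a gap of the fixture, upright within 0.15 rad, its leaf tip 20 to 52 mm below the mouth (so 8 mm or more above the floor), held up by the jaws' drag (x of leaf_tip in the frame of fixture between -0.014 and 0.014 m and y of leaf_tip in the frame of fixture between -0.074 and 0.074 m and z of leaf_tip in the frame of fixture between 0.018 and 0.05 m and angle between gauge's own z axis and vertical below 0.15 rad and linear speed of gauge below 0.01 m/s and contact force between gauge and the fingers below 0.1 N); the robot touches nothing.
It fails at once if the leaf is forced: the contact forces on it add up to over 35 N (about what a push of 15 N makes between two jaws) (contact force between leaf and anything else above 35 N).
It fails at once if the leaf's tip reaches the bottom of the fixture (under 5 mm above its floor) (x of leaf_tip in the frame of fixture between -0.014 and 0.014 m and y of leaf_tip in the frame of fixture between -0.074 and 0.074 m and z of leaf_tip in the frame of fixture below 0.015 m).
It fails at once if another thing is moved more than 25 mm (distance of any of ball_gauge, tee_gauge, test_block, anvil, loupe from where it was at the start of the episode above 0.025 m).
It also fails if it takes over 61 s, if anything falls off the work surface, if the arm or the gripper's body presses on something with over 40 N, if the wrist force passes 120 N, or if a joint passes its speed limit or range.

## Working session

There is one attempt and no reset: what is moved stays moved. The work goes in short steps, each a Python script; the robot and the scene stay as the last script left them, time stands still between calls to the robot, and variables do not carry over. Pictures are saved under pics/ and viewed, at most 10 in all, crops included, and the job is handed in when it is done.

```bash
mkdir -p pics; ls
python3 - <<'E'
from cell import robot, optics
import cv2,numpy as np
for n in("scene","top"):
    cv2.imwrite(f"pics/{n}0.png",optics.get_image(n)[:,:,::-1])
    i=optics.camera_info(n);print(n,{k:np.round(v,4).tolist() if not isinstance(v,str) else v for k,v in i.items()})
o=robot.get_obs();print(o["time"],o["contact_force"],o["orientation"])
E
```

```text
pics
scene {'mtx': [[466.0746, 0.0, 315.4631], [0.0, 466.0746, 234.9347], [0.0, 0.0, 1.0]], 'world_to_cam': [[-0.4855, 0.8742, 0.0031, 0.2337], [-0.7015, -0.3917, 0.5953, 0.3591], [0.5217, 0.2869, 0.8035, -1.1262], [0.0, 0.0, 0.0, 1.0]]}
top {'mtx': [[495.0882, 0.0, 322.241], [0.0, 495.0882, 235.633], [0.0, 0.0, 1.0]], 'world_to_cam': [[0.0049, -0.9992, -0.0387, 0.0576], [0.9843, -0.002, 0.1762, -0.5688], [-0.1762, -0.039, 0.9836, -0.7846], [0.0, 0.0, 0.0, 1.0]]}
0.1 [ 0.44905203  0.58606767 -0.70345072] [[ 9.50560985e-01  3.10537882e-01 -1.93691326e-04]
 [ 3.10537872e-01 -9.50560166e-01  1.26513790e-03]
 [ 2.08757986e-04 -1.26273922e-03 -9.99999181e-01]]
```

View pics/scene0.png

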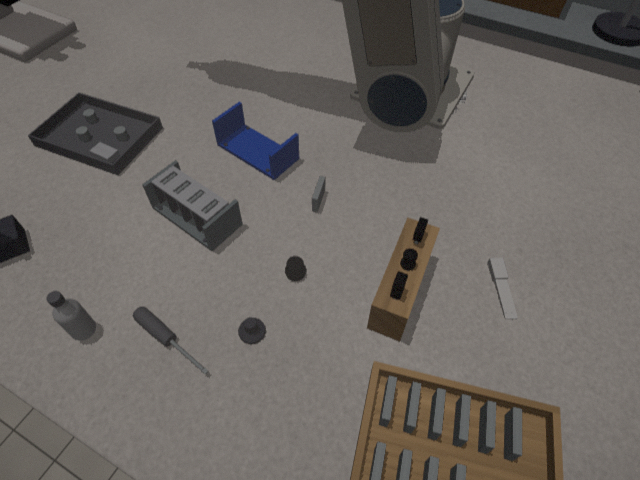

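View pics/top0.png

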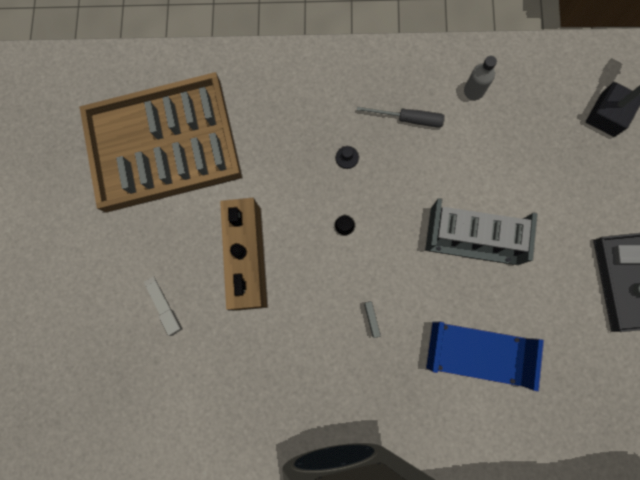

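Scene shows the rack at (405,275), with three black handles at (421,229), (409,259) and (399,286). In the top view these are (239,284), (238,251) and (235,216). The grey fixture is at top (482,232). The blue look-alike and the white gauge at top (162,306) are to be left alone. Next I'll enlarge the handles and the fixture.

Run:
```python
import cv2,numpy as np
s=cv2.imread("pics/scene0.png");t=cv2.imread("pics/top0.png")
g=lambda im:np.clip(255*(im/255.)**0.6,0,255).astype(np.uint8)
a=cv2.resize(s[210:340,365:445],None,fx=4.6,fy=4.6,interpolation=cv2.INTER_CUBIC)
b=cv2.resize(t[193:313,215:270],None,fx=5,fy=5,interpolation=cv2.INTER_CUBIC)[:598]
c=np.zeros((600,800,3),np.uint8);c[:a.shape[0],:a.shape[1]]=a[:600];c[:b.shape[0],400:400+b.shape[1]]=b
cv2.imwrite("pics/crop_rack.png",g(c))
f=cv2.resize(t[190:270,420:545],None,fx=6,fy=6,interpolation=cv2.INTER_CUBIC)
cv2.imwrite("pics/crop_fix.png",g(f))
```

```text
(no output)
```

View pics/crop_rack.png

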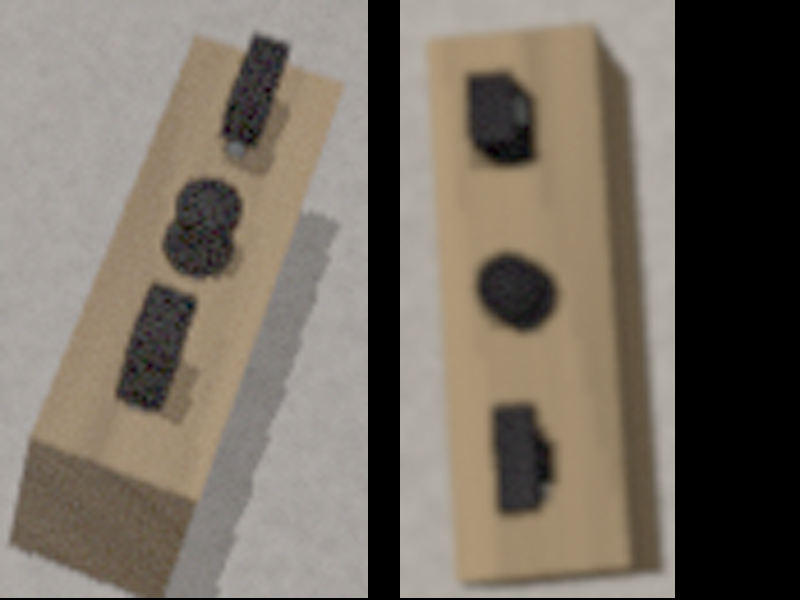

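View pics/crop_fix.png

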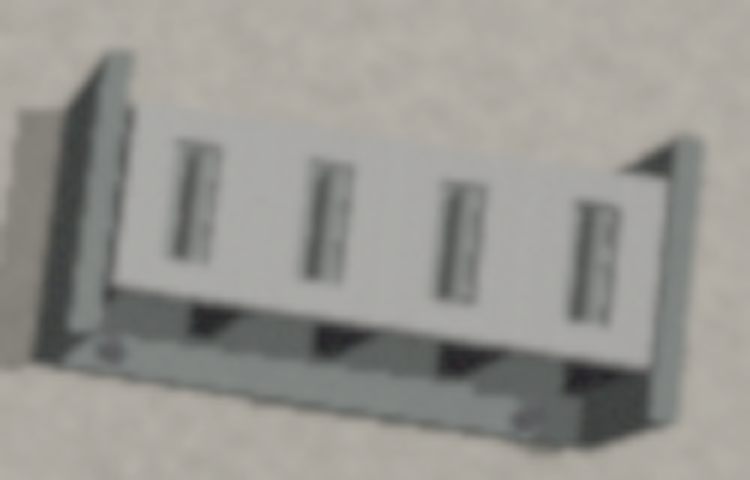

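The rectangular handle is the one at scene (399,286) / top (235,216): a plain box whose handle is as wide as its body. The middle one (409,259) is round and waisted. The one at (421,229) is a T with its stem showing underneath. Now I'll measure the rack top, handle and mouths.

```bash
cat > h.py <<'E'
from cell import robot, optics
import cv2,numpy as np
def ray(n,px,info=None):
    i=info or optics.camera_info(n);K=i["mtx"];T=np.array(i["world_to_cam"])
    a,b=(px[0]-K[0][2])/K[0][0],(px[1]-K[1][2])/K[1][1]
    if n=="wrist":
        r=np.hypot(a,b);s=np.sinc(r/np.pi);d=np.array([a*s,-b*s,-np.cos(r)])
    else: d=np.array([a,-b,-1.])
    R=T[:3,:3];return -R.T@T[:3,3],R.T@d
def onz(n,px,z,info=None):
    c,d=ray(n,px,info);return c+d*(z-c[2])/d[2]
def down(ang):  # tool y axis at heading ang (world), z down
    y=np.array([np.cos(ang),np.sin(ang),0]);z=np.array([0,0,-1.]);return np.stack([np.cross(y,z),y,z],1)
E
python3 - <<'E'
from h import *
t=cv2.imread("pics/top0.png");s=cv2.imread("pics/scene0.png")
hsv=cv2.cvtColor(t,cv2.COLOR_BGR2HSV)
sub=hsv[190:320,210:275]
print("wood HSV",hsv[230,250],"side",hsv[260,262],"bench",hsv[260,290])
m=((hsv[...,1]>70)&(hsv[...,2]>125)).astype(np.uint8);k=np.zeros_like(m);k[190:320,210:275]=1;m*=k
m=cv2.morphologyEx(m,cv2.MORPH_CLOSE,np.ones((15,15)))
c=max(cv2.findContours(m,0,2)[0],key=cv2.contourArea);r=cv2.minAreaRect(c);P=np.array([onz("top",p,.08)[:2] for p in cv2.boxPoints(r)])
print("rack px",r,"\n",P.round(4),"mean",P.mean(0),"sides",np.linalg.norm(P-np.roll(P,1,0),axis=1))
for n,im,(x0,x1,y0,y1) in(("top",t,(225,250,205,230)),("scene",s,(385,410,270,302))):
    g=(im[y0:y1,x0:x1].max(2)<60).astype(np.uint8)
    c=max(cv2.findContours(g,0,2)[0],key=cv2.contourArea)+[x0,y0];M=cv2.moments(c);p=(M["m10"]/M["m00"],M["m01"]/M["m00"])
    print(n,"handle",p,cv2.boundingRect(c),onz(n,p,.1),onz(n,p,.12))
    if n=="top": ct=ray(n,p)
    else: cs=ray(n,p)
A=np.stack([ct[1],-cs[1]],1);u=np.linalg.lstsq(A,cs[0]-ct[0],rcond=None)[0];print("tri",ct[0]+u[0]*ct[1],cs[0]+u[1]*cs[1])
v=hsv[...,2];print("plate V",v[225,460:530].tolist())
g=(v<150).astype(np.uint8);q=np.zeros_like(g);cv2.fillPoly(q,[np.array([[444,210],[529,222],[526,247],[441,234]])],1)
for c in cv2.findContours(g*q,0,2)[0]:
    if cv2.contourArea(c)>25:
        r=cv2.minAreaRect(c);P=np.array([onz("top",p,.07)[:2] for p in cv2.boxPoints(r)]);print("gap",r[0],onz("top",r[0],.07).round(4),np.linalg.norm(P-np.roll(P,1,0),axis=1)[:2].round(4))
i=optics.camera_info("wrist");print(np.round(i["mtx"],2).tolist());o=robot.get_obs();T=np.array(i["world_to_cam"]);print("wristcam in tool",(o["orientation"].T@(-T[:3,:3].T@T[:3,3]-o["position"])).round(4),(T[:3,:3]@o["orientation"]).round(3).tolist())
E
```

```text
wood HSV [ 17 118 117] side [ 17 130  51] bench [ 19  30 135]
rack px ((230.06053161621094, 253.4981689453125), (108.76825714111328, 17.173934936523438), 88.26429748535156) 
 [[0.6253 0.2284]
 [0.626  0.1996]
 [0.4469 0.1879]
 [0.446  0.2156]] mean [0.53606148 0.20785425] sides [0.17975615 0.02880339 0.17950164 0.02767579]
top handle (234.69561621174523, 216.42183622828784) (228, 207, 15, 19) [0.59177854 0.19790562 0.1       ] [0.58737605 0.19346042 0.12      ]
scene handle (398.40992647058823, 285.3658088235294) (390, 272, 18, 28) [0.59062403 0.19888299 0.1       ] [0.60289497 0.20093292 0.12      ]
tri [0.59162609 0.19775169 0.10069259] [0.59115109 0.19897104 0.10085904]
plate V [130, 130, 131, 131, 131, 130, 130, 130, 128, 124, 110, 87, 56, 49, 67, 86, 89, 85, 102, 124, 130, 130, 130, 130, 130, 131, 131, 129, 130, 129, 129, 127, 119, 95, 68, 49, 58, 80, 87, 81, 91, 119, 128, 128, 129, 129, 129, 131, 130, 129, 129, 129, 129, 128, 123, 109, 83, 56, 53, 70, 81, 83, 78, 98, 122, 129, 128, 129, 128, 125]
gap (484.94000244140625, 228.4199981689453) [ 0.5768 -0.2084  0.07  ] [0.1392 0.0439]
[[371.65, 0.0, 316.59], [0.0, 371.65, 236.91], [0.0, 0.0, 1.0]]
wristcam in tool [ 0.0787  0.0018 -0.1243] [[-0.001, 1.0, -0.0], [0.949, 0.001, 0.314], [0.314, 0.0, -0.949]]
```

Run:
```python
from h import *
t=cv2.imread("pics/top0.png")
hsv=cv2.cvtColor(t,cv2.COLOR_BGR2HSV);v=hsv[...,2]
m=((hsv[...,1]>70)&(v>85)).astype(np.uint8);k=np.zeros_like(m);k[190:320,210:275]=1;m*=k
m=cv2.morphologyEx(m,cv2.MORPH_CLOSE,np.ones((15,15)))
c=max(cv2.findContours(m,0,2)[0],key=cv2.contourArea);r=cv2.minAreaRect(c);P=np.array([onz("top",p,.08)[:2] for p in cv2.boxPoints(r)])
print("rack px",r,"\n",P.round(4),"mean",P.mean(0),"sides",np.linalg.norm(P-np.roll(P,1,0),axis=1))
q=np.zeros_like(v);cv2.fillPoly(q,[np.array([[444,211],[528,223],[524,246],[442,234]])],1)
for c in cv2.findContours((v<109).astype(np.uint8)*q,0,2)[0]:
    if cv2.contourArea(c)>25:
        r=cv2.minAreaRect(c);P=np.array([onz("top",p,.07)[:2] for p in cv2.boxPoints(r)]);print("gap",np.round(r[0],1),onz("top",r[0],.07).round(4),np.linalg.norm(P-np.roll(P,1,0),axis=1)[:2].round(4),r[2])
```

```text
rack px ((239.4889373779297, 253.33407592773438), (109.8228988647461, 34.58988571166992), 86.18592071533203) 
 [[0.6248 0.2305]
 [0.6284 0.1727]
 [0.448  0.1556]
 [0.4442 0.211 ]] mean [0.53636157 0.19244113] sides [0.18165984 0.05787724 0.18123415 0.05558221]
gap [518.4 233.4] [ 0.5685 -0.2618  0.07  ] [0.0133 0.0349] 4.763641834259033
gap [496. 230.] [ 0.5742 -0.2261  0.07  ] [0.0333 0.0129] 90.0
gap [473.9 226.3] [ 0.5805 -0.1908  0.07  ] [0.0126 0.0339] 6.340191841125488
gap [451.9 223. ] [ 0.586  -0.1553  0.07  ] [0.0125 0.0343] 5.7105937004089355
```

Rack: sides 181 × 57 mm, heading 0.10. The slot at +55 mm lands on (0.591, 0.198), which agrees with the triangulated handle. The gaps are 36 mm apart and 34 × 13 mm, as given. Now go above the gauge and check with the wrist camera.

Run:
```python
from h import *
robot.move_gripper(.05,25)
robot.movep([.591,.198,.20],down(.10-np.pi/2))
info=optics.camera_info("wrist");im=optics.get_image("wrist")[:,:,::-1].copy()
np.savez("w1.npz",mtx=info["mtx"],T=info["world_to_cam"]);cv2.imwrite("pics/w1.png",im)
o=robot.get_obs();print(o["time"],o["position"],o["contact_force"],o["opening"],o["joint_pos"].round(2))
```

```text
4.3 [0.59112807 0.19761677 0.20001979] [-0.51409985 -0.17098866 -0.01170288] 0.0500045801745123 [ 0.19  0.4   0.1   1.27 -0.   -3.05]
```

View pics/w1.png

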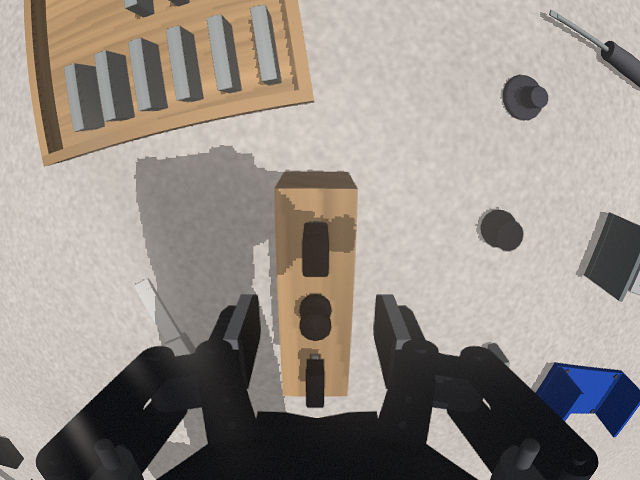

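The wrist view shows the plain rectangular handle at (316,248). It is centred between the pads (258/376) and lined up with the rack. Joint 6 is near its limit, so I'll flip the grasp half a turn and re-measure.

Run:
```python
from h import *
H=.10+np.pi/2
P=np.array([.591,.198]);u=np.array([np.cos(.1),np.sin(.1)]);w=np.array([-u[1],u[0]])
def meas(info,im,tag):
    i=dict(mtx=info["mtx"],world_to_cam=info["world_to_cam"])
    T=np.array(i["world_to_cam"]);K=i["mtx"]
    def proj(p):
        q=T[:3,:3]@p+T[:3,3];a=np.array([q[0],-q[1],-q[2]]);th=np.arctan2(np.hypot(a[0],a[1]),a[2]);s=K[0][0]*th/np.hypot(a[0],a[1]);return a[:2]*s+[K[0][2],K[1][2]]
    c=proj(np.array([*P,.12]));print(tag,"expect top px",c.round(1))
    x,y=c.astype(int);d=(im.max(2)<50).astype(np.uint8);k=np.zeros_like(d);k[max(0,y-40):y+40,max(0,x-30):x+30]=1
    n,l,st,ce=cv2.connectedComponentsWithStats(d*k);j=1+np.argmax(st[1:,4]);print("blob",st[j],ce[j].round(1))
    for z in(.1,.12):
        q=onz("wrist",ce[j],z,i)[:2]-P;print(z,"along",q@u,"across",q@w)
z=np.load("w1.npz");meas(dict(mtx=z["mtx"],world_to_cam=z["T"]),cv2.imread("pics/w1.png"),"w1")
robot.movep([.591,.198,.20],down(H))
info=optics.camera_info("wrist");im=optics.get_image("wrist")[:,:,::-1].copy();cv2.imwrite("pics/w2.png",im)
meas(info,im,"w2");o=robot.get_obs();print(o["time"],o["position"],o["joint_pos"].round(2))
```

```text
w1 expect top px [312.4 255.5]
blob [303 250  10  26  39] [304.3 265.8]
0.1 along -0.015008815677059724 across 0.0055784664442370385
0.12 along -0.006610995335258759 across 0.004847797848096089
w2 expect top px [320.4 260.6]
blob [309 221   1   1   1] [309. 221.]
0.1 along -0.018692032753812447 across -0.0070319551220620405
0.12 along -0.024393304398124763 across -0.0066024407587327244
7.0 [0.59100756 0.19799934 0.20000782] [0.19 0.4  0.1  1.27 0.   0.09]
```

Run:
```python
import cv2
im=cv2.imread("pics/w2.png");c=im[170:350,240:400];cv2.imwrite("pics/w2c.png",cv2.resize(c,None,fx=3.3,fy=3.3,interpolation=cv2.INTER_NEAREST))
for r in(235,250,265,280,295):print(r,im[r,290:350].max(1).tolist())
```

```text
235 [128, 132, 129, 129, 130, 127, 127, 126, 123, 125, 122, 124, 120, 121, 117, 52, 59, 57, 61, 59, 55, 56, 59, 58, 58, 56, 56, 57, 57, 57, 58, 57, 59, 56, 57, 57, 55, 57, 57, 56, 60, 110, 136, 133, 131, 128, 131, 131, 130, 130, 133, 128, 129, 127, 126, 123, 130, 133, 135, 137]
250 [129, 129, 129, 131, 132, 130, 128, 128, 126, 126, 124, 125, 121, 114, 76, 58, 60, 61, 59, 60, 57, 60, 62, 60, 60, 58, 60, 60, 58, 59, 61, 57, 58, 62, 59, 61, 61, 58, 57, 58, 52, 105, 134, 132, 131, 132, 129, 129, 130, 130, 131, 131, 130, 129, 128, 128, 132, 132, 136, 139]
265 [189, 189, 189, 188, 188, 186, 184, 183, 182, 181, 179, 176, 174, 169, 129, 52, 61, 61, 59, 63, 62, 59, 62, 60, 59, 65, 60, 61, 62, 61, 62, 59, 61, 58, 61, 61, 60, 59, 58, 57, 67, 156, 198, 192, 192, 189, 192, 195, 135, 124, 129, 130, 128, 127, 128, 130, 131, 126, 128, 134]
280 [189, 190, 190, 190, 189, 190, 187, 184, 184, 181, 180, 177, 174, 173, 170, 170, 170, 167, 168, 167, 170, 171, 173, 175, 180, 186, 189, 193, 199, 197, 197, 196, 195, 196, 194, 192, 191, 193, 192, 192, 194, 192, 191, 191, 191, 190, 193, 192, 191, 193, 189, 190, 189, 188, 188, 186, 187, 189, 191, 195]
295 [205, 205, 202, 202, 206, 210, 212, 214, 216, 212, 211, 210, 212, 212, 213, 214, 213, 211, 210, 208, 202, 203, 206, 208, 207, 207, 208, 209, 210, 212, 213, 210, 210, 212, 212, 213, 212, 214, 214, 214, 215, 209, 210, 209, 211, 214, 216, 218, 217, 216, 214, 211, 213, 211, 212, 214, 216, 214, 213, 214]
```

View pics/w2c.png

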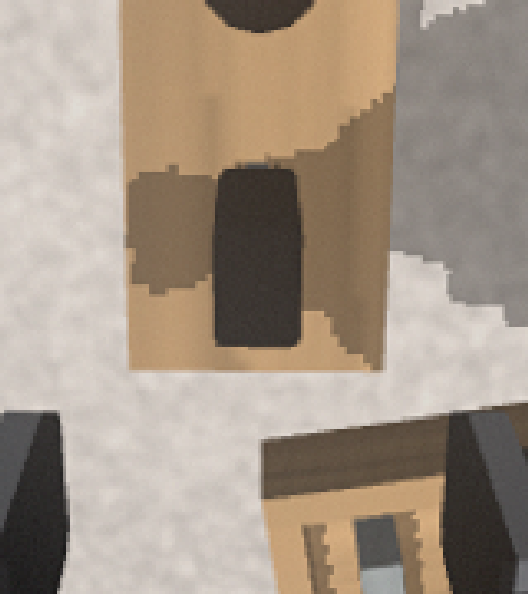

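Run:
```python
from h import *
H=.10+np.pi/2;u=np.array([np.cos(.1),np.sin(.1)])
info=optics.camera_info("wrist");e=onz("wrist",(317.6,275.5),.12,info)[:2]-[.591,.198];print("far edge along",e@u,"expect .012")
robot.servo_line([.591,.1983,.130],.2);robot.servo_line([.591,.1983,.105],.1)
print(robot.get_obs()["contact_force"].round(2))
robot.move_gripper(.0,20);robot.sleep(.2)
o=robot.get_obs();print("t",o["time"],"pos",o["position"].round(4),"F",o["contact_force"].round(2),"M",o["moment"].round(2),"open",o["opening"],o["gripper_force"])
```

```text
far edge along 0.00967509185555445 expect .012
[-1.29 -0.05 -0.24]
t 8.4917 pos [0.5914 0.1984 0.1058] F [-0.6  -0.74  5.92] M [0.01 0.17 0.03] open 0.015526613088891706 23.64167958498001
```

Gripped (opening 15.5 mm) with only 0.7 N of lateral force. Lift, firm the grip, and go above gap A at (0.586, -0.155).

Run:
```python
from h import *
for z in(.112,.125,.23):
    robot.servo_line([.5914,.1984,z],.06 if z<.2 else .15)
    o=robot.get_obs();print(z,o["contact_force"].round(2),o["opening"])
robot.move_gripper(0,60)
robot.movep([.586,-.1553,.19],down(1.408));robot.sleep(.3)
o=robot.get_obs();print(o["time"],o["position"].round(4),o["contact_force"].round(2),o["moment"].round(2),o["opening"],o["joint_pos"].round(2))
im=optics.get_image("wrist")[:,:,::-1].copy();cv2.imwrite("pics/w3.png",im)
```

```text
0.112 [ 0.43 -0.45  0.12] 0.01575781856514538
0.125 [ 0.64  0.11 -0.75] 0.015881952851270073
0.23 [ 0.52  0.13 -1.1 ] 0.015739316064758632
11.825 [ 0.5862 -0.1545  0.1901] [ 0.68  0.36 -0.57] [ 0.02 -0.    0.06] 0.015145241459016889 [-0.4   0.38  0.04  1.23  0.   -0.23]
```

View pics/w3.png

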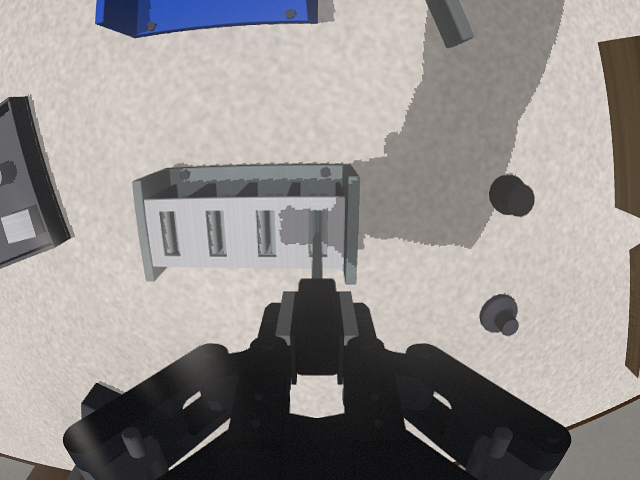

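The leaf hangs edge-on at column ~317 over the mouth at ~(318,232), roughly aligned. I'll lower to just above the mouth and check in a crop.

Run:
```python
from h import *
robot.servo_line([.586,-.1553,.172],.1,down(1.408));robot.sleep(.2)
o=robot.get_obs();print(o["time"],o["position"].round(4),o["contact_force"].round(2),o["orientation"].round(4).tolist())
im=optics.get_image("wrist")[:,:,::-1].copy();cv2.imwrite("pics/w4.png",im)
c=np.clip(255*(im[180:300,240:380]/255.)**.7,0,255).astype(np.uint8)
cv2.imwrite("pics/w4c.png",cv2.resize(c,None,fx=5,fy=5,interpolation=cv2.INTER_CUBIC))
```

```text
12.4083 [ 0.5862 -0.1554  0.1725] [ 0.18 -0.61 -1.12] [[-0.9868, 0.1621, 0.0007], [0.1621, 0.9868, -0.0003], [-0.0007, -0.0002, -1.0]]
```

View pics/w4c.png

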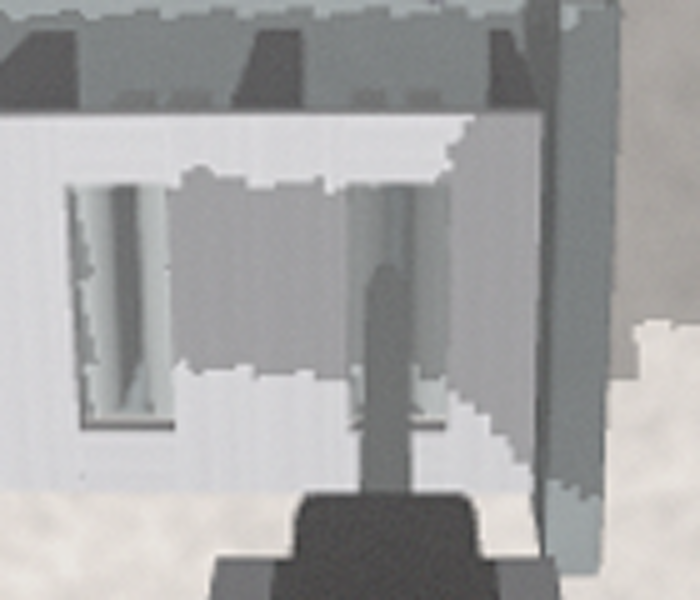

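Mouth A spans crop columns 350–448 (centre 398) and the leaf sits at 386. With 13 mm across 98 px, the leaf needs to shift about +1.6 mm along the fixture's +y. I'll apply that to all gaps and start the force-guarded probe at A.

```bash
cat >> h.py <<'E'
HF=1.408;FX=np.array([np.sin(HF),-np.cos(HF)]);FY=np.array([np.cos(HF),np.sin(HF)])
A=np.array([.5853,-.1535])
def gap(i): return A-.036*i*FY
def zt(d): return .1658-d      # TCP height for a tip depth d below the mouth
def probe(xy,d1,d0=2e-3,step=1e-3,lim=8.,F0=None):
    if F0 is None:
        robot.servo_line([*xy,zt(d0)],.06);robot.sleep(.25)
        F0=np.mean([(robot.sleep(.02),robot.get_obs()["contact_force"])[1] for _ in range(5)],0)
    log=[];d=d0
    while d<d1-1e-6:
        d+=step;robot.servo_line([*xy,zt(d)],.015);o=robot.get_obs();f=o["contact_force"]-F0
        log.append((round((.1658-o["position"][2])*1e3,1),round(f[:2]@FX,1),round(f[:2]@FY,1),round(f[2],1)))
        if np.linalg.norm(f)>lim: break
    return F0,d,log
E
python3 - <<'E'
from h import *
F0,d,l=probe(gap(0),.014)
print(F0.round(2),d,*l,sep="\n");o=robot.get_obs();print(o["time"],o["position"].round(4),o["opening"])
E
```

```text
[ 0.2   0.08 -0.81]
0.014000000000000005
(np.float64(3.1), np.float64(-0.4), np.float64(-0.2), np.float64(-1.3))
(np.float64(4.1), np.float64(0.1), np.float64(-0.1), np.float64(0.7))
(np.float64(5.1), np.float64(-0.3), np.float64(-0.5), np.float64(0.2))
(np.float64(6.1), np.float64(-0.5), np.float64(0.1), np.float64(-0.4))
(np.float64(7.1), np.float64(0.7), np.float64(-0.1), np.float64(-0.0))
(np.float64(8.1), np.float64(0.5), np.float64(-0.2), np.float64(0.3))
(np.float64(9.1), np.float64(-1.0), np.float64(0.6), np.float64(0.1))
(np.float64(10.1), np.float64(0.1), np.float64(0.9), np.float64(0.7))
(np.float64(11.0), np.float64(0.5), np.float64(0.4), np.float64(-0.0))
(np.float64(12.1), np.float64(0.1), np.float64(-0.6), np.float64(-0.7))
(np.float64(12.9), np.float64(-0.0), np.float64(-1.4), np.float64(0.7))
(np.float64(13.7), np.float64(0.8), np.float64(-1.0), np.float64(3.5))
16.0833 [ 0.5855 -0.1536  0.1521] 0.01497931604633252
```

Run:
```python
from h import *
F0=np.array([.2,.08,-.81])
F0,d,l=probe(gap(0),.020,.014,.0005,9.,F0)
print(d,*[tuple(map(float,x)) for x in l],sep="\n");robot.sleep(.3);o=robot.get_obs();print(o["time"],o["position"].round(4),o["contact_force"].round(2))
```

```text
0.020000000000000004
(14.2, 0.2, -0.8, 5.1)
(14.9, 0.6, -1.3, 5.3)
(15.4, 0.7, 0.1, 5.9)
(15.9, -0.6, -1.0, 5.2)
(16.5, -0.6, -0.7, 5.2)
(17.0, 1.1, -0.6, 5.2)
(17.5, -0.2, -0.2, 6.1)
(18.0, 0.5, -0.7, 4.9)
(18.6, 0.2, -0.7, 4.9)
(19.2, -0.2, -0.3, 3.6)
(19.6, -0.1, -1.0, 4.4)
(20.1, 0.5, -0.3, 3.3)
19.3833 [ 0.5852 -0.1535  0.1457] [0.01 0.04 2.05]
```

The drag is a steady 3–6 N and the leaf keeps sliding past 13 mm, so gap A is the proper one. I'll continue to about 35 mm.

Run:
```python
from h import *
F0,d,l=probe(gap(0),.035,.020,.0015,10.,np.array([.2,.08,-.81]))
print(d,*[tuple(map(float,x)) for x in l],sep="\n");robot.sleep(.3);o=robot.get_obs();print(o["time"],o["position"].round(4),o["contact_force"].round(2),o["opening"])
```

```text
0.03500000000000001
(21.7, 0.7, 0.0, 1.3)
(23.2, 0.4, -0.3, 1.4)
(24.7, 0.3, -0.7, 1.9)
(26.1, 1.2, 0.4, 1.8)
(27.7, 1.5, -1.4, 2.2)
(29.2, 0.7, -0.7, 1.8)
(30.7, 1.0, -0.4, 1.6)
(32.2, 1.1, -1.1, 0.9)
(33.7, 0.3, -0.2, 2.0)
(35.2, 0.5, -0.1, 2.0)
22.1833 [ 0.5853 -0.1535  0.1306] [ 1.13 -0.04 -0.2 ] 0.015276356589286593
```

Run:
```python
from h import *
r={}
for k,d in (("up",.032),("up",.029),("dn",.032),("dn",.035),("dn",.036)):
    robot.servo_line([*gap(0),zt(d)],.03);a=robot.get_obs()["contact_force"][2]+.81;robot.sleep(.15)
    b=np.mean([(robot.sleep(.02),robot.get_obs()["contact_force"][2])[1] for _ in range(6)])+.81;print(k,d,round(a,2),"rest",round(b,2))
print(robot.get_obs()["time"])
```

```text
up 0.032 -1.19 rest -0.62
up 0.029 0.37 rest 1.15
dn 0.032 1.49 rest 1.25
dn 0.035 -0.17 rest -0.99
dn 0.036 1.91 rest 2.46
24.6833
```

```bash
cat >> h.py <<'E'
def rub(xy,a,b,n=10,rate=.02):
    z=[]
    for d in np.linspace(a,b,n+1)[1:]:
        robot.servo_line([*xy,zt(d)],rate);z.append(robot.get_obs()["contact_force"][2])
    return round(np.mean(z),2),round(np.std(z)/np.sqrt(n),2)
E
python3 - <<'E'
from h import *
g=gap(0);print("up",rub(g,.036,.024,12),"dn",rub(g,.024,.036,12),robot.get_obs()["time"])
E
```

```text
up (np.float64(-3.0), np.float64(0.23)) dn (np.float64(2.07), np.float64(0.24)) 30.6833
```

The force reverses from -3.0 N going up to +2.1 N going down. That is about 2.5 N of friction read at the step ends, far above the slack gaps' 0.5 N, so A is confirmed as the proper gap. Release and retreat.

Run:
```python
from h import *
g=gap(0)
robot.move_gripper(.02,20);robot.sleep(.2);robot.move_gripper(.045);robot.sleep(.2)
o=robot.get_obs();print(o["opening"],o["contact_force"].round(2))
robot.servo_line([*g,.22],.12);robot.servo_line([g[0]-.10,g[1]+.0,.22],.2);robot.sleep(.3)
info=optics.camera_info("scene");im=optics.get_image("scene")[:,:,::-1];cv2.imwrite("pics/s1.png",im)
c=cv2.resize(im[120:270,120:270],None,fx=4,fy=4,interpolation=cv2.INTER_CUBIC);cv2.imwrite("pics/s1c.png",c);print(robot.get_obs()["time"])
```

```text
0.044542055370116275 [0.45 0.16 0.05]
33.575
```

View pics/s1c.png

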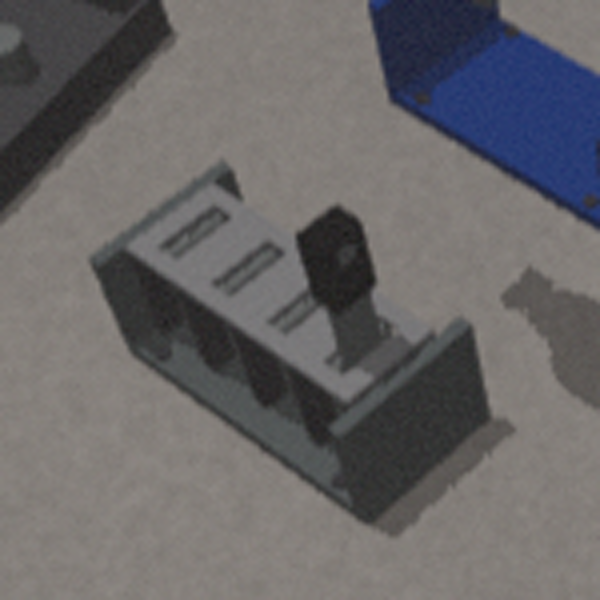

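The gauge stands upright in the end gap, with the leaf partly visible above the mouth (crop (355,340)). A quick numeric check of the depth and stability, then I hand in.

Run:
```python
from h import *
i=optics.camera_info("scene");T=np.array(i["world_to_cam"]);g=gap(0)
def pr(p):
    q=T[:3,:3]@p+T[:3,3];return ((i["mtx"][0][0]*q[0]/-q[2]+i["mtx"][0][2]-120)*4,(i["mtx"][1][1]*-q[1]/-q[2]+i["mtx"][1][2]-120)*4)
for z in(.105,.145):print("pred corners z",z,[np.round(pr(np.array([*(g+a*.012*FX+b*.008*FY),z]))).tolist() for a in(-1,1) for b in(-1,1)])
b=optics.get_image("scene")[:,:,::-1];print("motion since",np.abs(b[165:220,185:225].astype(int)-cv2.imread("pics/s1.png")[165:220,185:225]).mean())
```

```text
pred corners z 0.105 [[349.0, 265.0], [376.0, 282.0], [307.0, 298.0], [334.0, 316.0]]
pred corners z 0.145 [[331.0, 198.0], [359.0, 215.0], [287.0, 231.0], [315.0, 250.0]]
motion since 2.366969696969697
```

Run:
```python
from h import *
g=gap(0);out=[]
for n,(x0,y0) in(("scene",(180,160)),("top",(430,195))):
    im=optics.get_image(n)[:,:,::-1].copy();i=optics.camera_info(n);T=np.array(i["world_to_cam"]);f=10
    c=cv2.resize(im[y0:y0+60,x0:x0+40],None,fx=f,fy=f,interpolation=cv2.INTER_CUBIC);c=np.clip(255*(c/255.)**.6,0,255).astype(np.uint8)
    def pr(p):
        q=T[:3,:3]@p+T[:3,3];return (int((i["mtx"][0][0]*q[0]/-q[2]+i["mtx"][0][2]-x0+.5)*f),int((i["mtx"][1][1]*-q[1]/-q[2]+i["mtx"][1][2]-y0+.5)*f))
    for z,hx,hy,col in((.105,.012,.008,(0,255,0)),(.145,.012,.008,(0,0,255)),(.07,.017,.0065,(255,0,0))):
        P=[pr(np.array([*(g+a*hx*FX+b*hy*FY),z])) for a,b in((-1,-1),(1,-1),(1,1),(-1,1))];cv2.polylines(c,[np.array(P)],True,col,1)
    out.append(c)
cv2.imwrite("pics/fin.png",np.hstack(out));print(robot.get_obs()["time"])
```

```text
33.725
```

View pics/fin.png

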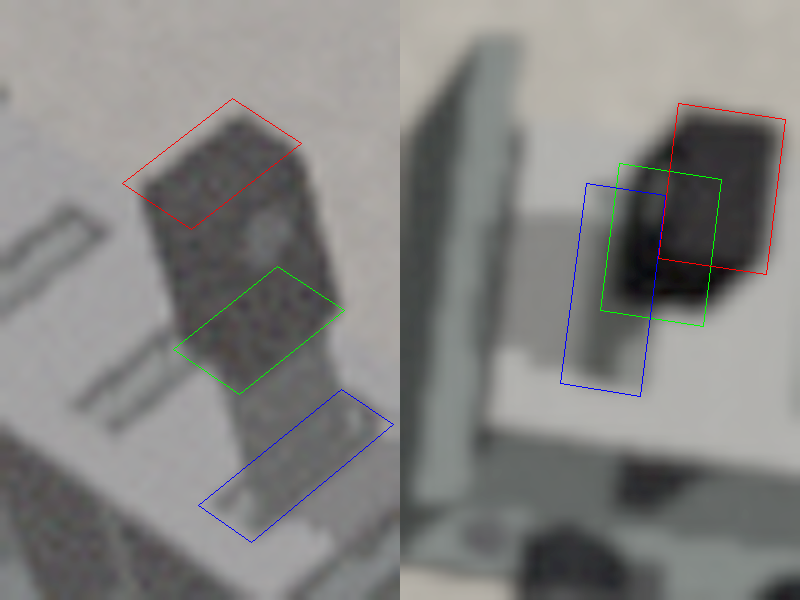

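The predicted outlines for 35 mm of depth, upright, match the handle in both views, and nothing has moved since release. Handing in.

```bash
python3 -c "
from cell import robot
print(robot.close_job())"
```

```text
the job is handed in; nothing more can be done
None
```

I handed the job in at about 34 s of the 61 s: the rectangular-handled gauge stands upright and released in the gap nearest the rack, held by its drag alone, its leaf about 35 mm deep; that was the first gap I tried, so I never probed the other three, and hand-in returned no verdict.

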